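# Snap the clamshell pack shut

## Robot

A 6-joint arm with a two-finger parallel gripper is mounted at the origin on a cart in front of the work surface, level with it; the furniture and walls round the work are solid. World frame = base frame: x ahead of the robot, y to its left, z up, the work surface at z = 0. Lengths are in mm, angles in rad, forces in N, time in s.
With the tool pointing down it reaches from about 350 to 975 mm from the base axis. Payload 7.1 kg.
Tool frame: the origin (TCP) lies at the very end of the fingers, on their centre line; the grasp point (between the pads) lies 19 mm behind it; z points along the fingers, y is the line along which they close (so a half turn about z gives the same grasp; the last joint's range is limited). The gripper opens to 88 mm and grips with 3 to 60 N. Pads are 20 mm wide; open, the fingers measure 115 mm over their backs; the gripper's body (75 mm by 178 mm) begins 61 mm behind the grasp point.
Start: joints at [1.083, 0.423, 1.63, -0, 1.089, -0.019], TCP at [282.352, 557.568, 184.275] pointing down, gripper open.
Joint ranges: [-3, 3], [-0.9, 2.11], [0.09, 2.58], [-1.31, 4.45], [0.11, 2.69], [-2.54, 2.54]. Speed limits (rad/s): [2.39, 2.39, 3.01, 3.14, 3.14, 3.14].

## Interface

Orientations are given as a rotation vector (axis times angle).
In Python, from workcell import get_obs, get_image, job, models gives the robot as it stands.
- The arm moves only by the tool jog_arm, never from a script. Its argument "increments" is one flat list of numbers, 7 for each row, row after row: the turn, a rotation vector about the tool's x, y, z in degrees, then the shift along the tool's x, y, z in mm, then the opening in per cent of the stroke, from 0 (shut) to 100 (fully open). A call has 1 to 12 rows; each row shifts and turns the commanded pose from where the row before left it, along the tool's axes as they then stand; what a row does not reach is not made up. A row lasts 1/8 s, in which the tool goes at most 62.5 mm and 10.7 degrees, less where a joint would pass 70% of its speed; a pose out of reach is approached as far as the arm can. A call is refused whole if a number of a shift passes 62.5 or a number of a turn 10.7, either way. A call with a gripper value outside its range is refused whole. The fingers move at their own pace and stop on an object; the grip force is fixed at half the most. Time passes only in rows, so rows that do not move let the fingers close. It gives the time, the measured TCP pose, the force, the opening and the grip force at its end, in the units of the state.
- get_obs(): the state, without advancing time (a new reading comes with each control period).
- get_image(name): name is "scene" or "side" or "wrist"; returns a dict with "pixels" (400x640x3 uint8, blue, green, red), "depth" (400x640 float32, mm along the optical axis (not along the pixel's ray), 0 where there is no reading), "fx", "fy", "cx", "cy" (pixels), "k1" (the pictures are not rectified: a ray, as slopes to the right and down, at radius r is drawn at 1 + k1 r^2 times it, then the intrinsics apply), "cam_to_world" (4x4, takes a point from camera to world coordinates); the wrist camera has in their place "tool_from_camera" (4x4, takes a point from camera to tool coordinates, whose origin is the TCP and whose axes are the flange's). Camera axes: x right, y up, looking along -z (the intrinsics and any distortion apply to the point x, -y, -z); pixel columns grow to the right and rows downward; lengths in mm; the calibration is good to about 2 mm. A picture is of the moment at which its call begins: read the wrist's pose just before it.
- job.close_job(): hands the job in; it is judged then, once.
Trained networks look in the newest picture that a camera, given by its name, has taken for a name from the list of things; names that differ only in an ending like _2 or _b are one class to them, and where a whole thing is asked for, a point or a joint stands for the part that bears it (a point fixed in the world has none). Each returns a list of dicts, best first, with "p" (0 to 1); they miss things now and then, are a little off and sometimes report something else, mostly with a low value. They report only what shows in the picture. A call takes as long as a camera call.
- models.look_for(target, camera): "centre" ([x, y, z] in mm, in world coordinates, good to about 4 mm: the middle of the surface that is visible of it).
- models.regions_of(target, camera): "region" (400x640 bool, what is visible of it).
The state is a dict: "t": time; "qpos": joint angles; "qvel": joint speeds; "joint_torque": joint torques, N m; "ee_pos": TCP position; "orientation": TCP orientation; "ft_force": force on the tool from outside, world axes, zero at the start; "moment": the same for the moment, N m; "width": finger opening in mm; "grasp_force": force on a finger pad.
Only numpy, scipy, OpenCV 4.12 (cv2) and the standard library are available. Lean on these libraries where they do the work, as an engineer would, in place of code of your own. Each camera call takes 0.05 s, during which the arm holds its last target. There are 200 camera calls.

## Task

Close the row of snap buttons round the rim of the clamshell pack: with the fingertips, start at the button at the left end of the hinge (the far edge) and run along the left side, the front and the right side to the hinge's other end, so that every button is pressed fully home in turn. Do it in one sweep with light pressure, keeping the hand down at the rim until the last button is home. Leave the pack lying in its nest, do not grasp or lift it, and leave the things around it where they are.

Things in the scene. Friction and masses are not known exactly. Their poses are not given: they have to be found in the camera images.
- clamshell: Loose flat clamshell pack of pens, 170 (x) x 240 (y) mm, 0.5 kg, in the nest. Origin: centre of its underside, 6 mm above the table. x points to its hinge edge (away from the robot), y to the robot's left, z up. Flat flange, top at z = 14 mm, with eight round white snap buttons near the left, front and right edges. Hinge bead along x = 81, 8 mm thick, top at z = 18.
- blister_top (a point): Centre of the top of the clear raised blister on the clamshell (three pens inside), at (11, 0, 38) mm in the clamshell's frame. The blister spans x -43 to +65, y -78 to +78, z 14 to 38 there.
- nest: Fixed packing nest: shallow board with a low rim, outside 190 (x) x 260 (y) mm, rim top 14 mm above the table, floor 6 mm. Origin: centre of its underside on the table, axes as the clamshell's. Holds the clamshell with 2 mm play on each side and turns with it by up to 0.3 rad.
- snap1 (a joint): Snap button, shallow cone of 28 mm diameter, on the left side edge, nearer the hinge (as seen from the robot), centred at x 45, y 106 mm in the clamshell's frame, its top at z = 21.5 open, 15.5 home. Value: 0 to 0.001 open, 0.006 at its stop; counts as home from 0.004. Slides straight down against about 3 N friction and stays where left.
- snap2 (a joint): Snap button, shallow cone of 28 mm diameter, on the left side edge, nearer the robot (as seen from the robot), centred at x -10, y 106 mm in the clamshell's frame, its top at z = 21.5 open, 15.5 home. Value: 0 to 0.001 open, 0.006 at its stop; counts as home from 0.004. Slides straight down against about 3 N friction and stays where left.
- snap3 (a joint): Snap button, shallow cone of 28 mm diameter, on the front edge, 1st from the left (as seen from the robot), centred at x -71, y 75 mm in the clamshell's frame, its top at z = 21.5 open, 15.5 home. Value: 0 to 0.001 open, 0.006 at its stop; counts as home from 0.004. Slides straight down against about 3 N friction and stays where left.
- snap4 (a joint): Snap button, shallow cone of 28 mm diameter, on the front edge, 2nd from the left (as seen from the robot), centred at x -71, y 25 mm in the clamshell's frame, its top at z = 21.5 open, 15.5 home. Value: 0 to 0.001 open, 0.006 at its stop; counts as home from 0.004. Slides straight down against about 3 N friction and stays where left.
- snap5 (a joint): Snap button, shallow cone of 28 mm diameter, on the front edge, 3rd from the left (as seen from the robot), centred at x -71, y -25 mm in the clamshell's frame, its top at z = 21.5 open, 15.5 home. Value: 0 to 0.001 open, 0.006 at its stop; counts as home from 0.004. Slides straight down against about 3 N friction and stays where left.
- snap6 (a joint): Snap button, shallow cone of 28 mm diameter, on the front edge, 4th from the left (as seen from the robot), centred at x -71, y -75 mm in the clamshell's frame, its top at z = 21.5 open, 15.5 home. Value: 0 to 0.001 open, 0.006 at its stop; counts as home from 0.004. Slides straight down against about 3 N friction and stays where left.
- snap7 (a joint): Snap button, shallow cone of 28 mm diameter, on the right side edge, nearer the robot (as seen from the robot), centred at x -10, y -106 mm in the clamshell's frame, its top at z = 21.5 open, 15.5 home. Value: 0 to 0.001 open, 0.006 at its stop; counts as home from 0.004. Slides straight down against about 3 N friction and stays where left.
- snap8 (a joint): Snap button, shallow cone of 28 mm diameter, on the right side edge, nearer the hinge (as seen from the robot), centred at x 45, y -106 mm in the clamshell's frame, its top at z = 21.5 open, 15.5 home. Value: 0 to 0.001 open, 0.006 at its stop; counts as home from 0.004. Slides straight down against about 3 N friction and stays where left.
- tape_measure: Bystander: tape measure, block 38x68x62 mm, stands left of the nest. Origin: centre of its underside.
- stapler: Bystander: stapler 34x149x48 mm, lies right of the nest. Origin: centre of its underside.
- marker_black: Bystander: loose marker pen 19x137x16 mm, lies in front of the nest (the three pens inside the pack are part of it). Origin: centre of its underside.
- label_roll_b: Bystander: small upright label roll 62x60x60 mm, stands right of the nest, near its front corner. Origin: centre of its underside.
- note_pad: Bystander: note pad 76x77x13 mm, lies farther left, in front of the printer. Origin: centre of its underside.

How it is judged (in metres and radians):
On the way, in this order (a step that is already met when the one before it is completed fails the run):
1. snap button 1 (left side edge, nearer the hinge) is pressed home (value of joint snap1 above 0.004 m), for 0.05 s.
2. snap button 2 (left side edge, nearer the robot) is pressed home (value of joint snap2 above 0.004 m), for 0.05 s.
3. snap button 3 (front edge, 1st from the left) is pressed home (value of joint snap3 above 0.004 m), for 0.05 s.
4. snap button 4 (front edge, 2nd from the left) is pressed home (value of joint snap4 above 0.004 m), for 0.05 s.
5. snap button 5 (front edge, 3rd from the left) is pressed home (value of joint snap5 above 0.004 m), for 0.05 s.
6. snap button 6 (front edge, 4th from the left) is pressed home (value of joint snap6 above 0.004 m), for 0.05 s.
7. snap button 7 (right side edge, nearer the robot) is pressed home (value of joint snap7 above 0.004 m), for 0.05 s.
8. snap button 8 (right side edge, nearer the hinge) is pressed home (value of joint snap8 above 0.004 m), for 0.05 s.
At the end, for the whole second after the job is handed in: All eight snap buttons at least 4 mm down of their 6 mm, the clamshell at rest, flat in the nest (within 8 mm of its centre, not raised more than 3 mm, tilted under 0.05 rad) (value of joint each of snap1, snap2, snap3, snap4, snap5, snap6, snap7, snap8 above 0.004 m and z of clamshell in the frame of nest below 0.009 m and horizontal distance between clamshell and nest below 0.008 m and angle between clamshell's own z axis and vertical below 0.05 rad and linear speed of clamshell below 0.02 m/s); the robot touches nothing.
It fails at once if the hand is raised from the rim (grasp point more than 80 mm above the table) between the first button and the last (value of joint snap1 above 0.004 m and not (value of joint snap8 above 0.004 m) and height (world z) of the grasp point above 0.08 m).
It fails at once if the clamshell is lifted more than 10 mm (z of clamshell in the frame of nest above 0.016 m).
It fails at once if the pack is pressed with more than 50 N (contact force between the fingers and clamshell above 50 N).
It fails at once if a bystander is moved more than 25 mm (distance of any of tape_measure, stapler, marker_black, label_roll_b, note_pad from where it was at the start of the episode above 0.025 m).
It also fails if it takes over 56 s, if anything falls off the work surface, if the arm or the gripper's body presses on something with over 40 N, if the wrist force passes 120 N, or if a joint passes its speed limit or range.

## Working session

There is one attempt and no reset: what is moved stays moved. The work goes in short steps, Python scripts to look and compute and a tool call to move; the robot and the scene stay as the last step left them, time stands still between calls to the robot, and variables do not carry over. Pictures are saved under pics/ and viewed, at most 10 in all, crops included, and the job is handed in when it is done.

Besides the shell and the picture viewer there is one more tool, called after "Request:" as a command line: name --argument value ..., lists and objects as JSON in quotes. jog_arm: Moves the arm, as the interface text tells. Its arguments: {"type":"object","properties":{"increments":{"type":"array"}},"required":["increments"]}

```bash
mkdir -p pics; cat > h.py <<'E'
import numpy as np, cv2
from workcell import get_obs,get_image,job,models
from scipy.spatial.transform import Rotation as R
def ray_pts(im,u,v,T,d=None):
    x=(np.asarray(u,float)-im['cx'])/im['fx'];y=(np.asarray(v,float)-im['cy'])/im['fy']
    xu,yu=x.copy(),y.copy()
    for _ in range(20):
        s=1+im['k1']*(xu**2+yu**2); xu=x/s; yu=y/s
    D=np.stack([xu,-yu,-np.ones_like(xu)],-1)
    return D@T[:3,:3].T, T[:3,3]
def to_plane(im,u,v,T,z):
    D,o=ray_pts(im,u,v,T); return o+D*((z-o[2])/D[...,2])[...,None]
def world(im,T):
    v,u=np.mgrid[0:400,0:640]; D,o=ray_pts(im,u,v,T); return o+D*im['depth'][...,None]
def wristT(ob,im):
    T=np.eye(4);T[:3,:3]=R.from_rotvec(ob['orientation']).as_matrix();T[:3,3]=ob['ee_pos'];return T@im['tool_from_camera']
E
python3 - <<'E'
from h import *
o=get_obs();print(o['t'],o['ee_pos'],o['orientation'],o['width'])
for c in ['scene','side']:
    im=get_image(c);cv2.imwrite(f'pics/{c}1.png',im['pixels'])
    for t in ['clamshell','nest','blister_top','tape_measure','stapler','marker_black','label_roll_b','note_pad']+['snap%d'%i for i in range(1,9)]:
        try:
            print(c,t,[(round(d['p'],2),np.round(d['centre']).tolist()) for d in models.look_for(t,c)[:2]])
        except Exception as e: print(t,e)
print(get_obs()['t'])
E
```

```text
0.0 [282.10431765 557.07124146 183.52556238] [-7.29559055e-01 -3.05536172e+00  2.20941574e-03] 88.01970056692818
scene clamshell [(0.57, [498.0, -83.0, 23.0])]
scene nest [(0.65, [436.0, -127.0, 13.0]), (0.15, [436.0, 4.0, 24.0])]
scene blister_top [(0.94, [494.0, -81.0, 23.0])]
scene tape_measure [(0.92, [458.0, 112.0, 49.0])]
scene stapler [(0.77, [555.0, -234.0, 38.0])]
scene marker_black [(0.93, [375.0, -53.0, 16.0])]
scene label_roll_b [(0.74, [441.0, -247.0, 61.0])]
scene note_pad [(0.98, [505.0, 239.0, 15.0])]
scene snap1 [(0.63, [441.0, -48.0, 23.0]), (0.58, [439.0, 5.0, 26.0])]
scene snap2 [(0.63, [441.0, -48.0, 23.0]), (0.58, [439.0, 5.0, 26.0])]
scene snap3 [(0.63, [441.0, -48.0, 23.0]), (0.58, [439.0, 5.0, 26.0])]
scene snap4 [(0.63, [441.0, -48.0, 23.0]), (0.58, [439.0, 5.0, 26.0])]
scene snap5 [(0.63, [441.0, -48.0, 23.0]), (0.58, [439.0, 5.0, 26.0])]
scene snap6 [(0.63, [441.0, -48.0, 23.0]), (0.58, [439.0, 5.0, 26.0])]
scene snap7 [(0.63, [441.0, -48.0, 23.0]), (0.58, [439.0, 5.0, 26.0])]
scene snap8 [(0.63, [441.0, -48.0, 23.0]), (0.58, [439.0, 5.0, 26.0])]
side clam
[... 367 characters left out ...]
2, [438.0, -49.0, 24.0])]
side label_roll_b [(0.83, [452.0, -258.0, 48.0])]
side note_pad [(0.61, [522.0, 243.0, 13.0])]
side snap1 [(0.64, [442.0, -99.0, 21.0]), (0.5, [448.0, -149.0, 20.0])]
side snap2 [(0.64, [442.0, -99.0, 21.0]), (0.5, [448.0, -149.0, 20.0])]
side snap3 [(0.64, [442.0, -99.0, 21.0]), (0.5, [448.0, -149.0, 20.0])]
side snap4 [(0.64, [442.0, -99.0, 21.0]), (0.5, [448.0, -149.0, 20.0])]
side snap5 [(0.64, [442.0, -99.0, 21.0]), (0.5, [448.0, -149.0, 20.0])]
side snap6 [(0.64, [442.0, -99.0, 21.0]), (0.5, [448.0, -149.0, 20.0])]
side snap7 [(0.64, [442.0, -99.0, 21.0]), (0.5, [448.0, -149.0, 20.0])]
side snap8 [(0.64, [442.0, -99.0, 21.0]), (0.5, [448.0, -149.0, 20.0])]
1.7
```

View pics/scene1.png

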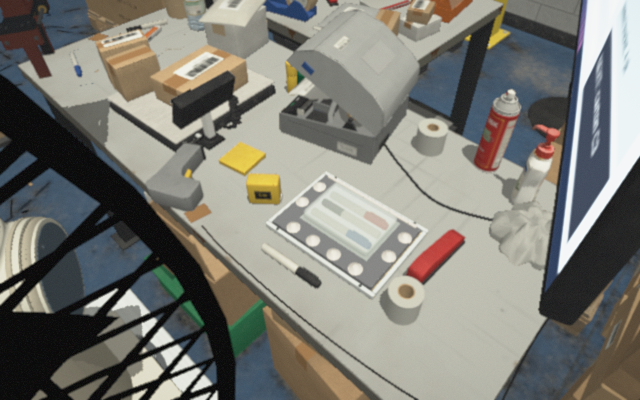

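View pics/side1.png

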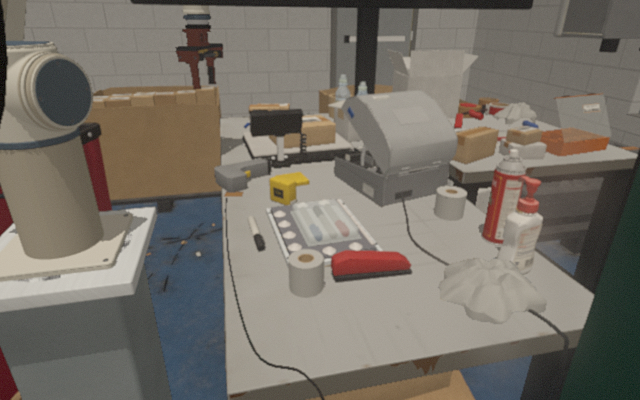

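```bash
python3 - <<'E'
from h import *
for c in ['scene','side']:
    im=get_image(c); print(c,np.round(im['cam_to_world'],2).tolist())
    print([(round(d['p'],2),np.round(d['centre'],1).tolist()) for d in models.look_for('snap1',c)])
im=get_image('wrist');print(np.round(im['tool_from_camera'],2).tolist(),im['fx'],im['cx'],im['cy'],im['k1'])
o=get_obs();print(R.from_rotvec(o['orientation']).as_matrix().round(3).tolist(),o['t'])
E
```

```text
scene [[0.68, 0.53, -0.5, 86.44], [-0.73, 0.5, -0.47, -403.27], [0.0, 0.69, 0.73, 695.5], [0.0, 0.0, 0.0, 1.0]]
[(0.57, [549.1, 43.3, 21.5]), (0.53, [439.6, 3.0, 26.1]), (0.46, [443.0, -93.8, 19.1]), (0.43, [447.0, -144.6, 25.1]), (0.43, [511.9, -168.4, 22.7]), (0.41, [439.6, -45.6, 25.6]), (0.33, [501.0, -85.8, 22.4])]
side [[0.97, 0.09, -0.21, 340.94], [-0.23, 0.4, -0.88, -828.92], [0.01, 0.91, 0.41, 439.36], [0.0, 0.0, 0.0, 1.0]]
[(0.61, [447.2, -149.3, 20.9]), (0.59, [442.8, -99.4, 24.1]), (0.58, [569.8, -170.2, 24.4]), (0.57, [439.5, -47.5, 24.1])]
[[-0.0, 0.96, 0.28, 78.2], [1.0, 0.0, -0.0, -0.21], [-0.0, 0.28, -0.96, -200.07], [0.0, 0.0, 0.0, 1.0]] 326.20673736996747 322.06320195397024 194.8473866755017 -0.06920625787249444
[[-0.892, 0.452, -0.0], [0.452, 0.892, -0.0], [0.0, -0.0, -1.0]] 1.95
```

The scene picture shows the pack in the nest around (345,235), with its buttons along the left, front and right edges. The marker is in front at (290,265), the stapler and roll are right at (435,255) and (405,298), and the tape is left at (264,188). The side picture agrees. Next I plan a move to view the pack with the wrist camera from above.

```bash
cat > plan.py <<'E'
from h import *
def plan(xyz,hdeg,n,w,start=None):
    o=get_obs(); M=R.from_rotvec(o['orientation']).as_matrix(); h0=np.arctan2(M[1,0],M[0,0]); p0=np.array(o['ee_pos'])
    dh=(np.radians(hdeg)-h0+np.pi)%(2*np.pi)-np.pi; d=(np.array(xyz,float)-p0)/n
    print('t',round(o['t'],2),'h0',round(np.degrees(h0),2))
    for k in range(n):
        h=h0+dh*(k+1)/n; x=d[:2]@[np.cos(h),np.sin(h)]; y=d[:2]@[np.sin(h),-np.cos(h)]
        print([0,0,round(-np.degrees(dh)/n,2),round(x,1),round(y,1),round(-d[2],1),w])
E
python3 -c "
from plan import *
plan([505,-113,280],94,14,100)"
```

```text
t 1.95 h0 153.14
[0, 0, np.float64(4.22), np.float64(-38.3), np.float64(-32.8), np.float64(-6.8), 100]
[0, 0, np.float64(4.22), np.float64(-40.7), np.float64(-29.9), np.float64(-6.8), 100]
[0, 0, np.float64(4.22), np.float64(-42.8), np.float64(-26.8), np.float64(-6.8), 100]
[0, 0, np.float64(4.22), np.float64(-44.6), np.float64(-23.6), np.float64(-6.8), 100]
[0, 0, np.float64(4.22), np.float64(-46.2), np.float64(-20.2), np.float64(-6.8), 100]
[0, 0, np.float64(4.22), np.float64(-47.6), np.float64(-16.8), np.float64(-6.8), 100]
[0, 0, np.float64(4.22), np.float64(-48.7), np.float64(-13.2), np.float64(-6.8), 100]
[0, 0, np.float64(4.22), np.float64(-49.5), np.float64(-9.6), np.float64(-6.8), 100]
[0, 0, np.float64(4.22), np.float64(-50.1), np.float64(-5.9), np.float64(-6.8), 100]
[0, 0, np.float64(4.22), np.float64(-50.4), np.float64(-2.2), np.float64(-6.8), 100]
[0, 0, np.float64(4.22), np.float64(-50.4), np.float64(1.5), np.float64(-6.8), 100]
[0, 0, np.float64(4.22), np.float64(-50.2), np.float64(5.2), np.float64(-6.8), 100]
[0, 0, np.float64(4.22), np.float64(-49.7), np.float64(8.9), np.float64(-6.8), 100]
[0, 0, np.float64(4.22), np.float64(-48.9), np.float64(12.5), np.float64(-6.8), 100]
```

Request:
jog_arm --increments '[0,0,4,-38,-33,-9,100,0,0,4,-41,-30,-9,100,0,0,4,-43,-27,-9,100,0,0,4,-45,-24,-9,100,0,0,4,-46,-20,-8,100,0,0,4,-48,-17,-8,100,0,0,4,-49,-13,-8,100,0,0,4,-50,-10,-8,100,0,0,4,-50,-6,-7,100,0,0,5,-50,-2,-7,100,0,0,5,-50,2,-7,100,0,0,5,-50,5,-7,100]'

```text
t: 3.45
ee_pos: [525.5, 0.3, 280.8]
orientation: [1.977, 2.441, 0.001]
ft_force: [0.7, -0.0, 0.1]
width: 87.5
grasp_force: 0.0
```

Request:
jog_arm --increments '[0,0,4,-50,9,0,100,0,0,4,-49,12,0,100,0,0,0,0,0,0,100,0,0,0,0,0,0,100]'

```text
t: 3.95
ee_pos: [562.6, -91.6, 280.0]
orientation: [-2.139, -2.3, 0.0]
ft_force: [-0.1, 0.3, -0.1]
width: 88.0
grasp_force: 0.0
```

```bash
python3 - <<'E'
from h import *
o=get_obs();im=get_image('wrist');cv2.imwrite('pics/w1.png',im['pixels']);T=wristT(o,im)
print(o['t'],o['ee_pos'],o['qpos'],np.array(o['ft_force']).round(1))
print([(round(d['p'],2),np.round(d['centre'],1).tolist()) for d in models.look_for('snap1','wrist')])
W=world(im,T);g=cv2.cvtColor(im['pixels'],cv2.COLOR_BGR2GRAY)
n,l,s,c=cv2.connectedComponentsWithStats((g>170).astype(np.uint8))
for i in range(1,n):
    if 100<s[i,4]<1500: 
        u,v=c[i]; print(s[i,2:],c[i].round(1),to_plane(im,u,v,T,25).round(1),W[int(v),int(u)].round(1))
E
```

```text
3.95 [562.59739572 -91.56326067 280.00203608] [-1.82425818e-01  2.45097601e-01  1.65611008e+00  3.64630427e-04
  1.24122281e+00 -2.54835572e-01] [-0.1  0.3 -0.1]
[(0.85, [551.6, 47.0, 25.6]), (0.83, [443.3, -43.1, 25.3]), (0.73, [439.7, 10.8, 22.4]), (0.64, [568.2, -163.7, 24.1]), (0.63, [493.7, 41.3, 22.2]), (0.51, [444.9, -88.4, 23.1]), (0.5, [451.9, -142.7, 24.3]), (0.48, [509.8, -167.2, 26.4])]
[ 27   7 142] [237.   37.4] [441.   56.5  25. ] [437.8  58.9  12.8]
[ 23 171 833] [165.6 233.3] [ 331.  -226.9   25. ] [ 3.175e+02 -2.382e+02 -3.000e-01]
[ 45  28 153] [601.3 256.9] [1032.3 -221.5   25. ] [ 876.3 -152.6  173.6]
[174  10 880] [370.9 343.8] [ 668.9 -407.8   25. ] [ 673.5 -428.8   -1.2]
```

View pics/w1.png

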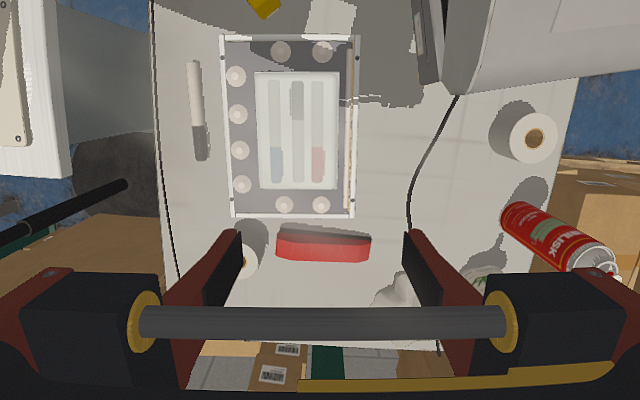

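The wrist picture shows all eight buttons: (321,51), (280,51), (236,75), (237,114), (239,150), (241,184), (284,205), (321,204). I refine those by circle detection and fit the pack's pose.

```bash
python3 - <<'E'
from h import *
o=get_obs();im=get_image('wrist');T=wristT(o,im)
g=cv2.cvtColor(im['pixels'],cv2.COLOR_BGR2GRAY)
P0=np.array([(321,51),(280,51),(236,75),(237,114),(239,150),(241,184),(284,205),(321,204)])
M=np.array([(45,106),(-10,106),(-71,75),(-71,25),(-71,-25),(-71,-75),(-10,-106),(45,-106)],float)
def fit(A,name):
    ok=~np.isnan(A[:,0]);m,a=M[ok],A[ok]; mc,ac=m.mean(0),a.mean(0)
    z=((m-mc)@[1,1j]).conj()@((a-ac)@[1,1j]); th=np.angle(z); r=np.array([[np.cos(th),-np.sin(th)],[np.sin(th),np.cos(th)]])
    t=ac-r@mc; pr=M@r.T+t; print(name,'yaw',round(th,4),'c',t.round(1),'scale',(abs(z)/((m-mc)**2).sum()).round(3),'res',(A-pr).round(1).tolist()); return pr
A=[];G=cv2.resize(g,None,fx=4,fy=4,interpolation=cv2.INTER_CUBIC)
for u,v in P0:
    c=cv2.resize(g[v-14:v+15,u-14:u+15],None,fx=8,fy=8,interpolation=cv2.INTER_CUBIC)
    b=cv2.GaussianBlur(c,(0,0),4)
    k=cv2.HoughCircles(b,cv2.HOUGH_GRADIENT,1,300,param1=60,param2=8,minRadius=64,maxRadius=96)
    if k is None: A.append([np.nan]*2);continue
    x,y,r=k[0,0]; uu,vv=u-14+(x+.5)/8-.5,v-14+(y+.5)/8-.5
    print(round(uu,1),round(vv,1),round(r/8,1)); A.append(to_plane(im,uu,vv,T,22)[:2])
A=np.array(A); p1=fit(A,'hough')
L=[d['centre'] for d in models.look_for('snap1','wrist') if d['p']>.3]
B=np.array([min(L,key=lambda c:np.hypot(*(np.array(c[:2])-p)))[:2] for p in p1]); p2=fit(B,'net')
print(p1.round(1).tolist(),p2.round(1).tolist())
W=world(im,T); print('z',[W[int(v)-2:int(v)+3,int(u)-2:int(u)+3,2].mean().round(1) for u,v in P0])
E
```

```text
322.8 50.8 11.0
280.8 52.4 11.3
hough yaw 0.1058 c [519.4 -61.9] scale 1.005 res [[0.1, 0.0], [-0.1, -0.0], [nan, nan], [nan, nan], [nan, nan], [nan, nan], [nan, nan], [nan, nan]]
net yaw 0.0772 c [513.7 -61.6] scale 0.987 res [[-1.8, -3.4], [-0.4, -1.4], [0.1, -1.4], [2.7, 0.9], [-3.7, 2.9], [3.4, 0.7], [-2.5, 1.5], [2.2, 0.2]]
[[553.0, 48.3], [498.3, 42.4], [440.9, 5.2], [446.2, -44.5], [451.5, -94.3], [456.7, -144.0], [520.7, -168.4], [575.4, -162.6]] [[550.4, 47.5], [495.5, 43.3], [437.1, 7.7], [441.0, -42.2], [444.8, -92.0], [448.7, -141.9], [511.9, -168.1], [566.7, -163.9]]
z [np.float64(26.8), np.float64(26.7), np.float64(26.7), np.float64(26.1), np.float64(26.1), np.float64(26.0), np.float64(26.1), np.float64(25.3)]
```

```bash
python3 -c "
from plan import *
plan([550.4,47.5,50],94.4,6,0)"
```

```text
t 4.15 h0 94.24
[0, 0, np.float64(-0.03), np.float64(23.1), np.float64(-0.3), np.float64(38.4), 0]
[0, 0, np.float64(-0.03), np.float64(23.1), np.float64(-0.3), np.float64(38.4), 0]
[0, 0, np.float64(-0.03), np.float64(23.1), np.float64(-0.3), np.float64(38.4), 0]
[0, 0, np.float64(-0.03), np.float64(23.1), np.float64(-0.3), np.float64(38.4), 0]
[0, 0, np.float64(-0.03), np.float64(23.1), np.float64(-0.3), np.float64(38.4), 0]
[0, 0, np.float64(-0.03), np.float64(23.1), np.float64(-0.3), np.float64(38.4), 0]
```

Request:
jog_arm --increments '[0,0,0,24,0,38,0,0,0,0,24,0,38,0,0,0,0,23,0,38,0,0,0,0,23,0,38,0,0,0,0,23,-1,38,0,0,0,0,22,-1,38,0,0,0,0,0,0,0,0,0,0,0,0,0,0,0,0,0,0,0,0,0,0]'

```text
t: 5.28
ee_pos: [552.5, 46.2, 54.0]
orientation: [2.139, 2.298, 0.003]
ft_force: [0.3, -0.8, -0.9]
width: 1.7
grasp_force: 0.0
```

```bash
python3 - <<'E'
from h import *
o=get_obs();im=get_image('wrist');T=wristT(o,im);print(o['t'],o['ee_pos'],o['width'],o['ft_force'])
print([(round(d['p'],2),np.round(d['centre'],1).tolist()) for d in models.look_for('snap1','wrist')])
cv2.imwrite('pics/w2.png',im['pixels'])
D=np.linalg.inv(T)
E
```

```text
5.275 [552.46254431  46.17576047  54.01143639] 1.6807551590914604 [ 0.2839378  -0.76754237 -0.91032466]
[(0.94, [552.4, 47.6, 25.6]), (0.91, [442.5, -35.6, 25.3]), (0.9, [445.1, -89.3, 27.7]), (0.7, [495.9, 39.1, 23.3]), (0.63, [439.5, 9.3, 26.1])]
```

View pics/w2.png

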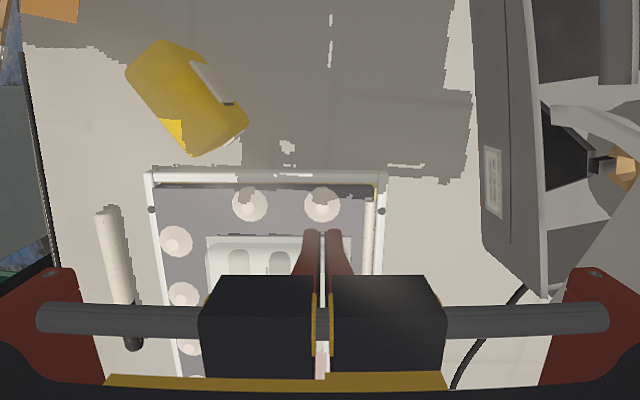

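The buttons near the tip are snap1 at (322,205), snap2 at (250,205) and snap3 at (176,241). The closed fingers are right over snap1. I go down now.

Request:
jog_arm --increments '[0,0,0,0,0,8,0,0,0,0,0,0,8,0,0,0,0,0,0,5,0,0,0,0,0,0,0,0,0,0,0,0,0,0,0]'

```text
t: 6.0
ee_pos: [551.0, 46.6, 31.2]
orientation: [-2.14, -2.3, 0.0]
ft_force: [-0.4, -0.5, 0.4]
width: 0.2
grasp_force: 0.0
```

Request:
jog_arm --increments '[0,0,0,0,0,2.5,0,0,0,0,0,0,2.5,0,0,0,0,0,0,2,0,0,0,0,0,0,0,0,0,0,0,0,0,0,0]'

```text
t: 6.62
ee_pos: [551.0, 46.6, 24.3]
orientation: [2.14, 2.3, 0.0]
ft_force: [0.1, -0.4, -0.5]
width: 0.4
grasp_force: 0.0
```

Request:
jog_arm --increments '[0,0,0,0,0,1.5,0,0,0,0,0,0,1.5,0,0,0,0,0,0,0,0]'

```text
t: 7.0
ee_pos: [550.9, 46.6, 21.1]
orientation: [-2.14, -2.3, 0.0]
ft_force: [-0.3, -0.6, 0.0]
width: 0.6
grasp_force: 0.0
```

Request:
jog_arm --increments '[0,0,0,0,0,1,0,0,0,0,0,0,0,0]'

```text
t: 7.25
ee_pos: [551.0, 46.6, 20.2]
orientation: [-2.14, -2.3, 0.0]
ft_force: [-0.5, -0.3, 0.8]
width: 0.4
grasp_force: 0.0
```

```bash
python3 - <<'E'
from h import *
o=get_obs();print(o['ft_force'],o['ee_pos'])
im=get_image('wrist');cv2.imwrite('pics/w3.png',cv2.resize(im['pixels'][130:330,120:420],None,fx=2.6,fy=2.6))
for c in ['wrist','scene']:
  if c=='scene': im=get_image(c);cv2.imwrite('pics/s3.png',cv2.resize(im['pixels'][150:310,230:470],None,fx=3.3,fy=3.3))
  print([(round(d['p'],2),np.round(d['centre'],1).tolist()) for d in models.look_for('snap1',c)])
E
```

```text
[-0.50282512 -0.28066248  0.80989446] [550.96378181  46.60055279  20.19049921]
[(0.96, [492.8, 40.6, 23.4]), (0.75, [445.3, -84.6, 22.2]), (0.62, [551.6, 50.5, 24.6]), (0.57, [439.0, 9.1, 23.9])]
[(0.74, [445.7, -147.6, 23.7]), (0.53, [440.1, -45.8, 22.8]), (0.46, [437.9, 5.1, 24.4]), (0.44, [550.5, 47.0, 22.9]), (0.4, [564.1, -166.6, 17.7])]
```

View pics/w3.png

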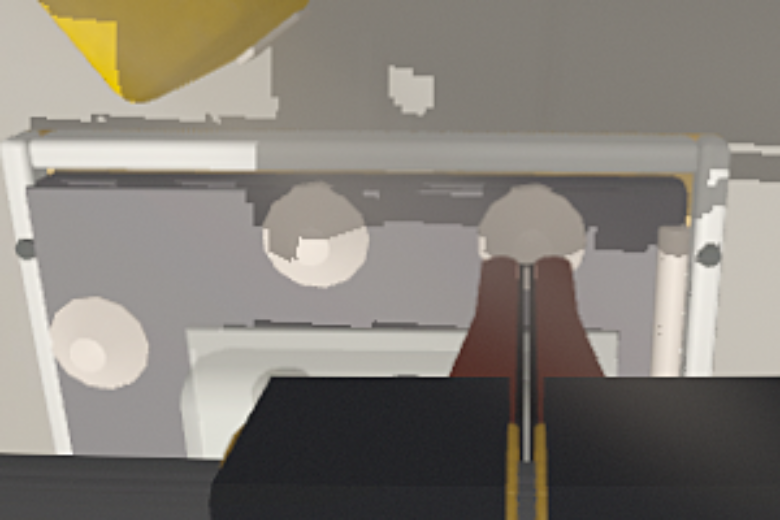

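View pics/s3.png

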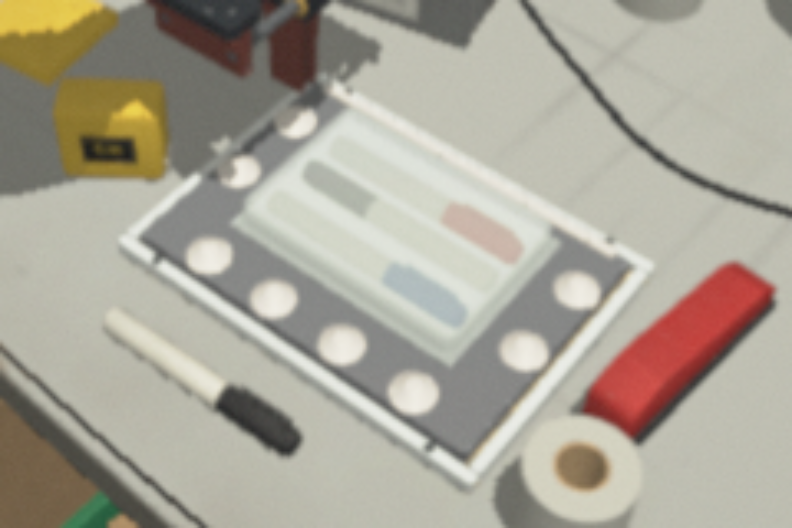

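The wrist crop shows the fingertips ending at (528,258), at the lower edge of snap1 (531,235). In the scene crop the tips end at (295,85), short of snap1 at (297,122). I check this by projecting the TCP into both pictures.

```bash
python3 - <<'E'
from h import *
def proj(im,T,p):
    q=np.linalg.inv(T)@np.r_[p,1]; x,y=q[0]/-q[2],-q[1]/-q[2]; s=1+im['k1']*(x*x+y*y)
    return np.round([im['cx']+im['fx']*x*s,im['cy']+im['fy']*y*s],1)
o=get_obs();im=get_image('wrist');T=wristT(o,im);p=np.array(o['ee_pos'])
W=world(im,T)
for d in ([0,0,0],[0,0,20],[0,0,40],[0,-10,0],[0,-10,20]): print(d,'wrist',proj(im,T,p+d))
print('wrist depth col tips', [(v,W[v,u].round(1).tolist()) for u in (315,329) for v in (226,228,230,233,238,245)])
s=get_image('scene');Ts=s['cam_to_world'];Ws=world(s,Ts)
for d in ([0,0,0],[0,0,20],[0,0,40],[0,-20,0]): print(d,'scene',proj(s,Ts,p+d))
print([((u,v),Ws[v,u].round(1).tolist()) for u,v in ((319,174),(318,172),(319,187),(302,201),(293,228))])
print(p,get_obs()['t'])
E
```

```text
[0, 0, 0] wrist [322.3 222.2]
[0, 0, 20] wrist [322.4 234.3]
[0, 0, 40] wrist [322.4 249.2]
[0, -10, 0] wrist [321.3 236.2]
[0, -10, 20] wrist [321.2 249.5]
wrist depth col tips [(226, [546.4, 45.4, 24.8]), (228, [546.5, 44.1, 25.2]), (230, [546.3, 57.8, 61.1]), (233, [546.4, 57.9, 65.3]), (238, [546.5, 57.8, 71.5]), (245, [546.7, 57.8, 79.5]), (226, [555.3, 46.9, 27.1]), (228, [555.4, 45.5, 27.0]), (230, [553.7, 58.2, 60.9]), (233, [553.6, 58.3, 65.1]), (238, [553.5, 57.9, 70.6]), (245, [553.4, 57.8, 78.3])]
[0, 0, 0] scene [319.  186.7]
[0, 0, 20] scene [318.9 180.1]
[0, 0, 40] scene [318.8 173.2]
[0, -20, 0] scene [325.9 191.5]
[((319, 174), [542.3, 37.7, 70.3]), ((318, 172), [543.2, 41.4, 72.8]), ((319, 187), [547.3, 43.0, 24.9]), ((302, 201), [493.7, 39.4, 27.4]), ((293, 228), [434.3, 4.5, 24.5])]
[551.03349593  46.60156938  20.31085291] 7.55
```

Both cameras put the finger ends at z ≈ 58–60 while the TCP reads 20. So the real fingertips are about 38 mm short of the reported TCP, which explains why there is no contact. Before going lower I check the gripper body's clearance to the tape.

```bash
python3 - <<'E'
from h import *
o=get_obs();im=get_image('wrist');T=wristT(o,im);W=world(im,T)
p=np.array(o['ee_pos'])
for u,v in [(316,229),(316,231),(329,231),(300,265),(230,274),(230,278),(230,300),(230,320),(230,345),(60,300),(60,320),(320,385),(150,385)]:
    print((u,v),(W[v,u]-p).round(1).tolist(), im['depth'][v,u].round(1))
m=models.regions_of('tape_measure','wrist')[0]['region'];q=W[m];q=q[q[:,2]>5]
print('tape',np.percentile(q,[1,50,99],axis=0).round(1).tolist())
s=get_image('scene');m=models.regions_of('tape_measure','scene')[0]['region'];q=world(s,s['cam_to_world'])[m];q=q[q[:,2]>5]
print('tape sc',np.percentile(q,[1,50,99],axis=0).round(1).tolist())
E
```

```text
(316, 229) [-4.2, 11.4, 39.9] 172.4
(316, 231) [-4.2, 11.3, 42.3] 170.2
(329, 231) [2.6, 11.5, 41.6] 171.0
(300, 265) [-10.2, 10.3, 77.7] 136.4
(230, 274) [-56.4, -32.4, 18.0] 204.8
(230, 278) [-26.6, 31.4, 125.3] 84.4
(230, 300) [-24.0, 31.4, 134.9] 75.3
(230, 320) [-22.2, 31.4, 142.0] 68.5
(230, 345) [-22.2, 25.0, 142.3] 70.0
(60, 300) [-75.5, 19.7, 125.6] 86.4
(60, 320) [-67.8, 21.1, 135.2] 77.0
(320, 385) [-2.0, 19.3, 146.1] 68.4
(150, 385) [-39.5, 15.4, 146.1] 68.7
tape [[436.0, 87.5, 8.8], [468.1, 120.3, 60.8], [493.1, 149.4, 63.1]]
tape sc [[430.4, 84.7, 7.1], [455.0, 108.5, 49.1], [488.9, 141.0, 65.2]]
```

Measured against the TCP, the whole hand sits about 39 mm higher (tips +39, carriers +125), so body clearance is the full 100 mm. I go down by feel.

Request:
jog_arm --increments '[0,0,0,0,0,9,0,0,0,0,0,0,9,0,0,0,0,0,0,8,0,0,0,0,0,0,0,0]'

```text
t: 8.25
ee_pos: [550.2, 46.6, -6.7]
orientation: [-2.139, -2.299, 0.002]
ft_force: [0.3, 1.0, -0.1]
width: 0.5
grasp_force: 0.0
```

Request:
jog_arm --increments '[0,0,0,0,0,2,0,0,0,0,0,0,2,0]'

```text
t: 8.5
ee_pos: [551.3, 46.6, -9.6]
orientation: [2.14, 2.3, 0.001]
ft_force: [0.1, -0.6, 0.2]
width: 0.4
grasp_force: 0.0
```

Request:
jog_arm --increments '[0,0,0,0,0,1.5,0,0,0,0,0,0,1.5,0]'

```text
t: 8.75
ee_pos: [551.2, 46.6, -12.5]
orientation: [2.14, 2.3, 0.001]
ft_force: [-0.7, -0.2, 2.0]
width: 0.4
grasp_force: 1.3
```

Contact comes at about -12, so full travel ends at about -18.

Request:
jog_arm --increments '[0,0,0,0,0,1.5,0,0,0,0,0,0,1.5,0,0,0,0,0,0,1,0]'

```text
t: 9.12
ee_pos: [551.2, 46.6, -16.8]
orientation: [2.14, 2.3, 0.0]
ft_force: [0.5, 0.6, 2.1]
width: 0.6
grasp_force: 1.2
```

Request:
jog_arm --increments '[0,0,0,0,0,1,0,0,0,0,0,0,0,0]'

```text
t: 9.38
ee_pos: [551.3, 46.6, -17.2]
orientation: [2.14, 2.3, 0.0]
ft_force: [-1.1, -0.2, 9.4]
width: 0.3
grasp_force: 4.3
```

Snap1 is at its stop (9.4 N). Next is snap2, 55 mm toward the robot, with a low hop that just clears the cone.

Request:
jog_arm --increments '[0,0,0,0,0,-9,0,0,0,0,0.5,-14,0,0,0,0,0,0.5,-14,0,0,0,0,0,0,-14,0,0,0,0,0,0,-13,0,0,0,0,0,0,0,3,0,0,0,0,0,0,2,0,0,0,0,0,0,2,0,0,0,0,0,0,2,0,0,0,0,0,0,0,0]'

```text
t: 10.62
ee_pos: [496.5, 43.7, -17.3]
orientation: [2.14, 2.3, 0.0]
ft_force: [-3.0, 0.2, 11.0]
width: 0.4
grasp_force: 5.5
```

Snap2 is home. For snap3 I go around the corner, keeping off the blister.

Request:
jog_arm --increments '[0,0,0,0,0,-9,0,0,0,0,0,-20,0,0,0,0,0,0,-20,0,0,0,0,0,-7,-20,0,0,0,0,0,-12,0,0,0,0,0,0,-12,0,0,0,0,0,0,0,0,3,0,0,0,0,0,0,2,0,0,0,0,0,0,2,0,0,0,0,0,0,2,0,0,0,0,0,0,0,0]'

```text
t: 12.0
ee_pos: [439.3, 8.6, -17.3]
orientation: [2.138, 2.3, 0.001]
ft_force: [0.0, -1.2, 10.0]
width: 0.5
grasp_force: 5.3
```

Request:
jog_arm --increments '[0,0,0,0,0,-9,0,0,0,0,-13,0,0,0,0,0,0,-13,0,0,0,0,0,0,-12,0,0,0,0,0,0,-12,0,0,0,0,0,0,0,0,3,0,0,0,0,0,0,2,0,0,0,0,0,0,2,0,0,0,0,0,0,2,0,0,0,0,0,0,0,0]'

```text
t: 13.25
ee_pos: [442.4, -41.3, -17.3]
orientation: [2.139, 2.3, 0.0]
ft_force: [-2.1, -2.6, 12.2]
width: 0.1
grasp_force: 5.7
```

Request:
jog_arm --increments '[0,0,0,0,0,-9,0,0,0,0,-13,0,0,0,0,0,0,-13,0,0,0,0,0,0,-12,0,0,0,0,0,0,-12,0,0,0,0,0,0,0,0,3,0,0,0,0,0,0,2,0,0,0,0,0,0,2,0,0,0,0,0,0,2,0,0,0,0,0,0,0,0]'

```text
t: 14.5
ee_pos: [446.0, -91.2, -17.3]
orientation: [2.139, 2.301, 0.0]
ft_force: [-2.3, -1.9, 10.4]
width: 0.5
grasp_force: 5.4
```

```bash
python3 - <<'E'
from h import *
o=get_obs();print(o['t'],o['ee_pos'],o['ft_force'])
for c in ('wrist','side'):
    im=get_image(c);print([(round(d['p'],2),np.round(d['centre'],1).tolist()) for d in models.look_for('snap1',c)])
    if c=='side':cv2.imwrite('pics/side2.png',cv2.resize(im['pixels'][180:300,230:430],None,fx=3.5,fy=3.5))
E
```

```text
14.5 [445.97615173 -91.23964087 -17.29052472] [-2.27166649 -1.89087392 10.42607194]
[(0.96, [435.6, 6.7, 20.0]), (0.73, [565.2, -161.6, 25.5]), (0.61, [444.7, -41.8, 23.8]), (0.57, [552.4, 40.1, 21.1])]
[(0.66, [510.1, -170.7, 25.3])]
```

View pics/side2.png

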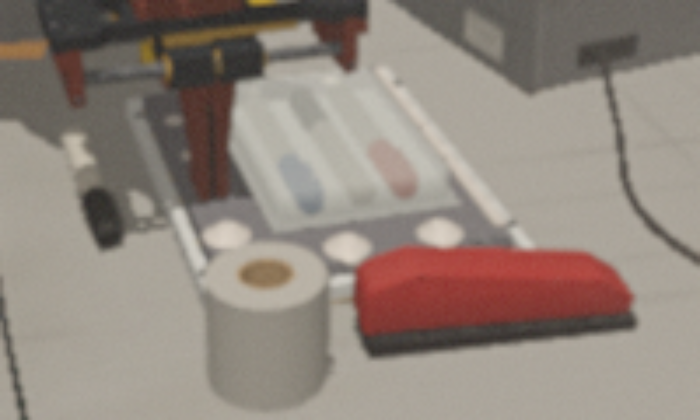

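The side crop shows the fingertips down on snap5 at (210,195). Snaps 6–8, at (227,235), (345,247) and (438,232), are still open, and nothing has been disturbed.

Request:
jog_arm --increments '[0,0,0,0,0,-9,0,0,0,0,-13,0,0,0,0,0,0,-13,0,0,0,0,0,0,-12,0,0,0,0,0,0,-12,0,0,0,0,0,0,0,0,3,0,0,0,0,0,0,2,0,0,0,0,0,0,2,0,0,0,0,0,0,2,0,0,0,0,0,0,0,0]'

```text
t: 15.95
ee_pos: [449.6, -141.1, -17.3]
orientation: [2.139, 2.301, 0.0]
ft_force: [-1.0, -1.7, 10.3]
width: 0.7
grasp_force: 5.0
```

Request:
jog_arm --increments '[0,0,0,0,0,-9,0,0,0,0,-12,0,0,0,0,0,0,-12,0,0,0,0,0,0,-7,21,0,0,0,0,0,0,20,0,0,0,0,0,0,20,0,0,0,0,0,0,0,3,0,0,0,0,0,0,2,0,0,0,0,0,0,2,0,0,0,0,0,0,2,0,0,0,0,0,0,0,0]'

```text
t: 17.32
ee_pos: [512.1, -168.1, -17.2]
orientation: [2.14, 2.3, -0.0]
ft_force: [-0.2, -2.8, 9.3]
width: 0.5
grasp_force: 4.3
```

Request:
jog_arm --increments '[0,0,0,0,0,-9,0,0,0,0,0,14,0,0,0,0,0,0,14,0,0,0,0,0,0,14,0,0,0,0,0,0,13,0,0,0,0,0,0,0,3,0,0,0,0,0,0,2,0,0,0,0,0,0,2,0,0,0,0,0,0,2,0,0,0,0,0,0,0,0]'

```text
t: 18.58
ee_pos: [567.4, -163.9, -17.1]
orientation: [2.14, 2.3, 0.0]
ft_force: [0.1, 0.6, 7.3]
width: 0.5
grasp_force: 3.6
```

All eight were felt at their stops. I lift clear and check.

Request:
jog_arm --increments '[0,0,0,0,0,-20,0,0,0,0,0,0,-40,0,0,0,0,0,0,-50,0,0,0,0,0,0,-50,0,0,0,0,0,0,-50,0,0,0,0,0,0,-50,0,0,0,0,0,0,0,0,0,0,0,0,0,0,0]'

```text
t: 19.58
ee_pos: [566.2, -163.6, 242.1]
orientation: [-2.139, -2.299, 0.001]
ft_force: [-0.5, 0.2, -0.4]
width: 0.1
grasp_force: 0.0
```

```bash
python3 - <<'E'
from h import *
o=get_obs();im=get_image('wrist');T=wristT(o,im);cv2.imwrite('pics/w4.png',im['pixels']);print(o['t'],o['ee_pos'],o['ft_force'])
W=world(im,T);th=.077;r=np.array([[np.cos(th),-np.sin(th)],[np.sin(th),np.cos(th)]])
for m in [(45,106),(-10,106),(-71,75),(-71,25),(-71,-25),(-71,-75),(-10,-106),(45,-106)]:
    p=r@m+[514.5,-62]; k=np.hypot(W[...,0]-p[0],W[...,1]-p[1])<6; f=np.hypot(W[...,0]-p[0],W[...,1]-p[1]); f=(f>17)&(f<21)
    print(m,k.sum(),np.median(W[k][:,2]).round(1),'flange',np.median(W[f][:,2]).round(1))
E
```

```text
19.575 [ 566.17672495 -163.57137119  242.08796547] [-0.47325018  0.19024691 -0.42293272]
(45, 106) 0 nan flange 19.8
(-10, 106) 0 nan flange 19.8
(-71, 75) 85 20.3 flange 19.2
(-71, 25) 77 20.3 flange 19.3
(-71, -25) 71 20.4 flange 19.4
(-71, -75) 73 20.5 flange 19.5
(-10, -106) 65 20.4 flange 366.7
(45, -106) 172 309.4 flange 385.6
  return _methods._mean(a, axis=axis, dtype=dtype,
  ret = ret.dtype.type(ret / rcount)
```

View pics/w4.png

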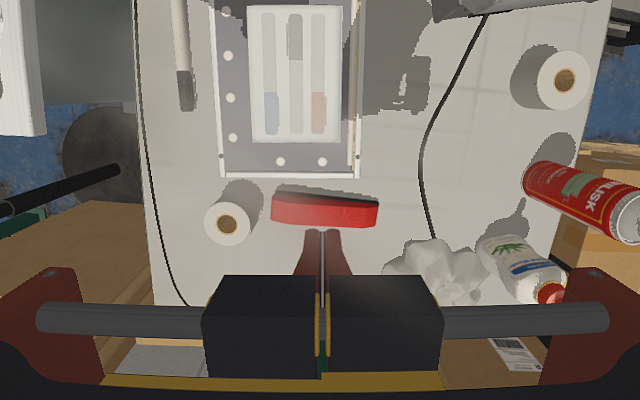

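The picture shows snaps 3–8 sunk, with only small white tops showing at (226,12) … (280,161), (322,161). The measured tops of snaps 3–7 are 1 mm above the flange. Snaps 1 and 2 are out of view but were felt at their stops. The hand is clear, so I hand in.

```bash
python3 -c "
from workcell import job
print(job.close_job())"
```

```text
the job is handed in; nothing more can be done
None
```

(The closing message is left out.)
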